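# Flip the status tag of a sample that has been read

### The job

The sample in the slim tall bottle has been read at the microscope: with a fingertip, flip the hinged status tag on that bottle's station all the way over its pivot, so that it lies flat on its far rest showing its other face, and then take the hand away. Leave the tags of the two other stations as they are, and do not pick up, shift or knock over any of the samples or other things on the bench.

Things in the scene. Friction and masses are not known exactly. Their poses are not given: they have to be found in the camera images.
- tag_bottle (a joint): flip tag of the bottle's station, rad: 0 = on its near rest, face with a black bar up; 1.57 = upright; 3.14 = flat on its far rest, face with a black disc up (stops at 0 and 3.14). Starts at 0 to 0.25. Hinge friction (0.03 N m) holds the tag at any angle where it is left; nothing springs back or snaps over.
- pivot_bottle (a point): on that tag's pivot axis, midway between the two yoke cheeks, 62 above the bench. y = pivot axis, x points from near rest to far rest and is within 0.4 rad of world +x: the tag flips from -x over the top to +x. Cheeks: 52 clear between them, 18 long in x, tops 71 above the bench. Rest posts 12 wide at x = -66 and +66, tops 59 above the bench; otherwise free space below the tag down to the plate.
- tagend_bottle (a point): middle of the tag's free edge. The tag is a white plate 6 thick, centred on the pivot axis: at joint 0 its flag, 46 wide, reaches 72 from the pivot to -x and its thumb tail, 40 wide, 36 to +x. Pressing the tail down (about 2 N) raises the flag, which can then be pushed over from behind and pressed down on the far rest.
- station_bottle: station of the bottle: fixed aluminium plate 165 (x) by 150 (y), 8 thick; origin at the centre of its underside, axes as the pivot's. The tag's yoke stands on its -y half (pivot at x 0, y -34), the sample on its +y half
- tag_jar (a joint): flip tag of the jar's station, rad: 0 = on its near rest, face with a black bar up; 1.57 = upright; 3.14 = flat on its far rest, face with a black disc up (stops at 0 and 3.14). Starts at 0 to 0.25. Hinge friction (0.03 N m) holds the tag at any angle where it is left; nothing springs back or snaps over.
- pivot_jar (a point): on that tag's pivot axis, midway between the two yoke cheeks, 62 above the bench. y = pivot axis, x points from near rest to far rest and is within 0.4 rad of world +x: the tag flips from -x over the top to +x. Cheeks: 52 clear between them, 18 long in x, tops 71 above the bench. Rest posts 12 wide at x = -66 and +66, tops 59 above the bench; otherwise free space below the tag down to the plate.
- tagend_jar (a point): middle of the tag's free edge. The tag is a white plate 6 thick, centred on the pivot axis: at joint 0 its flag, 46 wide, reaches 72 from the pivot to -x and its thumb tail, 40 wide, 36 to +x. Pressing the tail down (about 2 N) raises the flag, which can then be pushed over from behind and pressed down on the far rest.
- station_jar: station of the jar: fixed aluminium plate 165 (x) by 150 (y), 8 thick; origin at the centre of its underside, axes as the pivot's. The tag's yoke stands on its -y half (pivot at x 0, y -34), the sample on its +y half
- tag_beaker (a joint): flip tag of the beaker's station, rad: 0 = on its near rest, face with a black bar up; 1.57 = upright; 3.14 = flat on its far rest, face with a black disc up (stops at 0 and 3.14). Starts at 0 to 0.25. Hinge friction (0.03 N m) holds the tag at any angle where it is left; nothing springs back or snaps over.
- pivot_beaker (a point): on that tag's pivot axis, midway between the two yoke cheeks, 62 above the bench. y = pivot axis, x points from near rest to far rest and is within 0.4 rad of world +x: the tag flips from -x over the top to +x. Cheeks: 52 clear between them, 18 long in x, tops 71 above the bench. Rest posts 12 wide at x = -66 and +66, tops 59 above the bench; otherwise free space below the tag down to the plate.
- tagend_beaker (a point): middle of the tag's free edge. The tag is a white plate 6 thick, centred on the pivot axis: at joint 0 its flag, 46 wide, reaches 72 from the pivot to -x and its thumb tail, 40 wide, 36 to +x. Pressing the tail down (about 2 N) raises the flag, which can then be pushed over from behind and pressed down on the far rest.
- station_beaker: station of the beaker: fixed aluminium plate 165 (x) by 150 (y), 8 thick; origin at the centre of its underside, axes as the pivot's. The tag's yoke stands on its -y half (pivot at x 0, y -34), the sample on its +y half
- bottle: slim tall amber bottle, diameter 32, height 85; origin at the centre of its underside, z up. Loose, on the plate of its own station, about 75 to the +y side of the pivot
- jar: wide squat lidded jar, diameter 56, height 55; origin at the centre of its underside, z up. Loose, on the plate of its own station, about 75 to the +y side of the pivot
- beaker: open glass cup, diameter 52, height 55; origin at the centre of its underside, z up. Loose, on the plate of its own station, about 75 to the +y side of the pivot
- slide_box: grey slide box 85 x 35 x 30, loose on the bench; origin at the centre of its underside
- petri: closed clear petri dish, diameter 60, height 16, loose on the bench; origin at the centre of its underside
- marker: black square-bodied marker pen about 95 long, 13 thick, lying loose on the bench along its x; origin on its underside near the middle
- tip_tray: small white open tray 90 x 60 x 25, loose on the bench; origin at the centre of its underside

How it is judged:
By the outcome, as a careful person would: the job done as asked, in the order asked, and still so for the second after the job is handed in, with the robot touching nothing.
It also fails if it takes over 42 s, if anything falls off the work surface, if the arm or the gripper's body presses on something with over 40 N, if the wrist force passes 120 N, or if a joint passes its speed limit or range.

### The arm

A 7-joint arm with a two-finger parallel gripper is mounted at the origin on the work surface. World frame = base frame: x ahead of the robot, y to its left, z up, the work surface at z = 0. Lengths are in m, angles in rad, forces in N, time in s.
With the tool pointing down it reaches from about 0.425 to 0.875 m from the base axis. Payload 8.4 kg.
Tool frame: the origin (TCP) lies on the mounting face of the last link; the fingertips stand 182 mm ahead of it and the grasp point (between the pads) lies 164 mm ahead of it (ctrl.hold_point_z is the z of the grasp point in the tool frame, in m); z points along the fingers, y is the line along which they close (so a half turn about z gives the same grasp; the last joint's range is limited). The gripper opens to 87 mm and grips with 3 to 60 N. Pads are 19 mm wide; open, the fingers measure 117 mm over their backs; the gripper's body (75 mm by 190 mm) begins 51 mm behind the grasp point.
Start: joints at [1.185, 0.333, 0.04, 1.465, -0.013, 1.343, -0.059], TCP at [0.184, -0.623, 0.405] pointing down, gripper open.
Joint ranges: [-2.58, 2.58], [-0.38, 2.09], [-1.3, 1.39], [0.25, 2.4], [-1.5, 4.64], [0.08, 2.09], [-2.65, 2.65]. Speed limits (rad/s): [2.22, 2.22, 2.79, 2.79, 3.14, 3.14, 3.14].

### API

Orientations are given as [roll, pitch, yaw] about the fixed x, y, z axes, in that order (R = Rz(yaw) Ry(pitch) Rx(roll)).
In Python, from station import ctrl gives the robot as it stands. The module is installed in compiled form; this text tells all that it offers.
- The arm moves only by the tool send_rows, never from a script. Its argument "commands" is a list of rows, each an object with "linear": the shift along the world's x, y, z in m, a list of three; "roll": the turn about the world's z in rad. A call has 1 to 8 rows; each row is the pose to reach, as a shift and turn from the pose commanded when the call began; what a row does not reach only later rows make up. A row lasts 1/8 s, in which the tool goes at most 62.5 mm and 10.7 degrees, less where a joint would pass 70% of its speed; a pose out of reach is approached as far as the arm can. A call with a gripper value outside its range is refused whole. "jaw" is the gripper command: -1 is fully open, 1 is shut, values between are in proportion, set as the call begins (left out, the last holds). The fingers move at their own pace and stop on an object; "force" is the grip in N (left out, the last holds). Time passes only in rows, so rows that repeat a pose let the fingers close. It gives the time, the measured TCP pose, the force, the opening and the grip force at its end, in the units of the state.
- ctrl.sense(): the state, without advancing time (a new reading comes with each control period).
- ctrl.camera(name): name is "scene" or "top" or "wrist"; returns a dict with "img" (384x512x3 uint8, red, green, blue), "intrinsics" (3x3 intrinsics, pixels), "R" (3x3) and "t" (3): a world point X has camera coordinates R X + t. Camera axes: x right, y down, z forward; pixel columns grow to the right and rows downward; lengths in m; the calibration is good to about 2 mm. A picture is of the moment at which its call begins. There is no depth.
- ctrl.sign_off(): hands the job in; it is judged then, once.
The state is a dict: "time": time; "qpos": joint angles; "dq": joint speeds; "joint_efforts": joint torques, N m; "position": TCP position; "tcp_rot": TCP orientation; "force": force on the tool from outside, world axes, zero at the start; "torque": the same for the moment, N m; "grip_width": finger opening in m; "gripper_force": force on a finger pad.
Only numpy, scipy, OpenCV 4.12 (cv2) and the standard library are available. Lean on these libraries where they do the work, as an engineer would, in place of code of your own. Each camera call takes 0.05 s, during which the arm holds its last target. There are 200 camera calls.

## Working session

There is one attempt and no reset: what is moved stays moved. The work goes in short steps, Python scripts to look and compute and a tool call to move; the robot and the scene stay as the last step left them, time stands still between calls to the robot, and variables do not carry over. Pictures are saved under pics/ and viewed, at most 10 in all, crops included, and the job is handed in when it is done.

Besides the shell and the picture viewer there is one more tool, called after "Emit:" by a JSON object that holds its "name" and its "arguments". send_rows: Moves the arm, as the interface text tells. Its arguments: {"type":"object","properties":{"commands":{"type":"array"},"jaw":{"type":"number"},"force":{"type":"number"}},"required":["commands"]}

```bash
mkdir -p pics; python3 - <<'E'
from station import ctrl
import cv2,pickle
for n in ("top","scene"):
    c=ctrl.camera(n); pickle.dump(c,open(n+".pkl","wb"))
    cv2.imwrite(f"pics/{n}1.png",cv2.resize(c["img"][:,:,::-1],(800,600)))
    print(n,c["intrinsics"].round(1).tolist(),c["R"].round(3).tolist(),c["t"].round(3).tolist())
s=ctrl.sense();print({k:s[k] for k in("time","position","tcp_rot","force","grip_width")})
E
```

```text
top [[453.3, 0.0, 253.4], [0.0, 453.3, 181.8], [0.0, 0.0, 1.0]] [[0.018, -1.0, -0.006], [-0.994, -0.017, -0.108], [0.108, 0.008, -0.994]] [-0.006, 0.551, 1.214]
scene [[402.7, 0.0, 254.6], [0.0, 402.7, 194.3], [0.0, 0.0, 1.0]] [[0.834, 0.552, 0.003], [0.455, -0.685, -0.569], [-0.311, 0.476, -0.823]] [-0.481, -0.202, 1.194]
{'time': 0.1, 'position': array([ 0.18382667, -0.62329408,  0.40394534]), 'tcp_rot': array([-3.14012536e+00,  9.40970598e-05,  2.86794163e-01]), 'force': array([0.10076511, 0.37636274, 0.15677187]), 'grip_width': 0.08706340456360952}
```

View pics/top1.png

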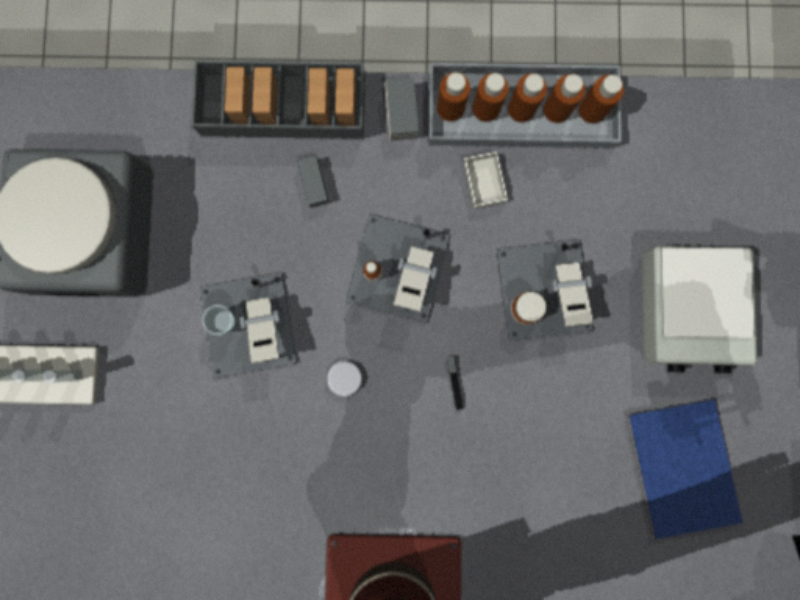

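View pics/scene1.png

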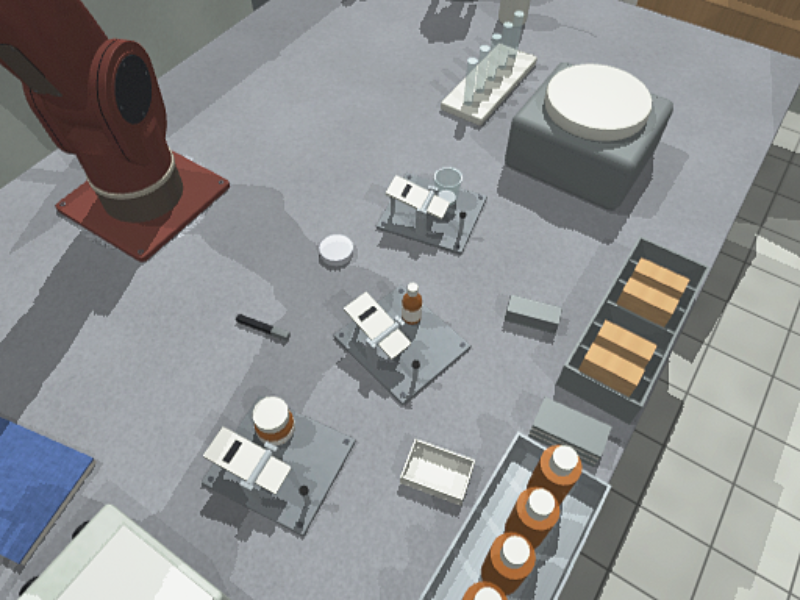

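The top view shows the bottle station in the middle: bottle at (371,269), tag from (408,305) to (421,250), and its bar end towards the robot. The scene view agrees, with the tag at (378,325) and its flag a little raised. Next I'll measure it.

```bash
cat > h.py <<'E'
import numpy as np,cv2
def ray(c,uv,z):
    d=c["R"].T@np.linalg.solve(c["intrinsics"],[uv[0],uv[1],1.]); o=-c["R"].T@c["t"]
    return o+d*(z-o[2])/d[2]
def proj(c,X):
    p=c["intrinsics"]@(c["R"]@np.asarray(X)+c["t"]); return p[:2]/p[2]
E
python3 - <<'E'
from h import *; import pickle
c=pickle.load(open("top.pkl","rb")); im=c["img"]
hsv=cv2.cvtColor(im,cv2.COLOR_RGB2HSV)
m=((hsv[...,2]>165)&(hsv[...,1]<50)).astype(np.uint8)
m[:, :240]=0; m[:,290:]=0; m[:150]=0; m[210:]=0
m=cv2.morphologyEx(m,cv2.MORPH_CLOSE,np.ones((3,3)))
n,l,st,ce=cv2.connectedComponentsWithStats(m)
for i in range(1,n):
    if st[i,4]<60: continue
    print(st[i],ce[i])
    ys,xs=np.where(l==i); b=cv2.boxPoints(cv2.minAreaRect(np.c_[xs,ys].astype(np.float32)))
    for p in b: print(p,ray(c,p,.07).round(4))
E
```

```text
[261 158  16  13 142] [268.49295775 164.33098592]
[260.4118  167.35294] [ 0.5853 -0.015   0.07  ]
[262.82355 157.70587] [ 0.6114 -0.021   0.07  ]
[276.47058 161.11765] [ 0.6028 -0.0575  0.07  ]
[274.05884 170.76471] [ 0.5767 -0.0514  0.07  ]
[253 171  22  27 342] [263.24853801 184.13157895]
[252.23529 194.05885] [0.5136 0.0055 0.07  ]
[258.05884 170.76472] [ 0.576  -0.0089  0.07  ]
[274.05884 174.76472] [ 0.566  -0.0516  0.07  ]
[268.2353  198.05885] [ 0.5037 -0.037   0.07  ]
```

Emit:
{"name": "send_rows", "arguments": {"commands": [{"linear":[0.03,0.048,0],"roll":-0.07},{"linear":[0.06,0.096,0],"roll":-0.14},{"linear":[0.09,0.144,0],"roll":-0.21},{"linear":[0.12,0.192,0],"roll":-0.28},{"linear":[0.15,0.24,0],"roll":-0.35},{"linear":[0.18,0.288,0],"roll":-0.42},{"linear":[0.21,0.336,0],"roll":-0.49},{"linear":[0.24,0.384,0],"roll":-0.517}], "jaw": 1, "force": 20}}

```text
time: 1.1
position: [0.4244, -0.2377, 0.4047]
tcp_rot: [3.141, 0.0, -0.232]
force: [0.9, -0.9, 0.0]
grip_width: 0.0148
gripper_force: 0.0
```

Emit:
{"name": "send_rows", "arguments": {"commands": [{"linear":[0.03,0.045,0],"roll":0},{"linear":[0.06,0.09,0],"roll":0},{"linear":[0.09,0.135,0],"roll":0},{"linear":[0.115,0.175,0],"roll":0},{"linear":[0.135,0.209,0],"roll":0},{"linear":[0.135,0.209,0],"roll":0},{"linear":[0.135,0.209,0],"roll":0},{"linear":[0.135,0.209,0],"roll":0}]}}

```text
time: 2.1
position: [0.5585, -0.0318, 0.4046]
tcp_rot: [3.141, 0.0, -0.232]
force: [-0.2, 0.5, 0.2]
grip_width: 0.0008
gripper_force: 0.0
```

```bash
python3 - <<'E'
from station import ctrl
import cv2,pickle
from h import *
c=ctrl.camera("wrist"); pickle.dump(c,open("w.pkl","wb"))
cv2.imwrite(f"pics/w1.png",cv2.resize(c["img"][:,:,::-1],(800,600)))
s=ctrl.sense();print({k:s[k] for k in("time","position","tcp_rot","force","grip_width")})
print(-c["R"].T@c["t"])
for z in(.062,):
  for X in((.572,-.031,.062),(.607,-.039,.062),(.502,-.0145,.07)): print(proj(c,X)*1.5625)
E
```

```text
{'time': 2.15, 'position': array([ 0.55850954, -0.03169038,  0.40473264]), 'tcp_rot': array([ 3.14110417e+00,  2.52667837e-05, -2.32203125e-01]), 'force': array([-0.01405418, -0.05592506, -0.34772712]), 'grip_width': 0.0005424349873393306}
[ 0.62813756 -0.04920753  0.38488009]
[381.84297809 263.78949688]
[381.30076334 211.81240962]
[382.03369589 363.555543  ]
```

View pics/w1.png

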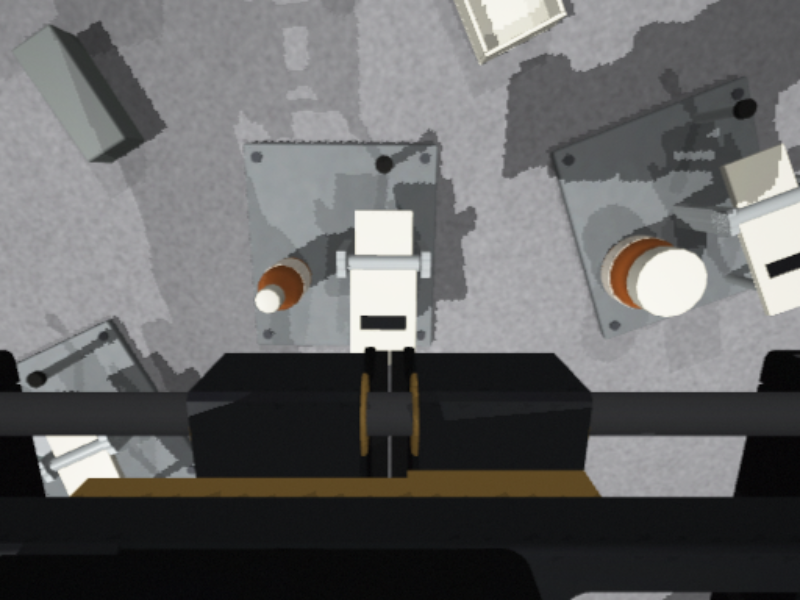

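The wrist view shows the gripper lined up with the tag: pivot bar at (384,263), tail end at (384,211), bottle at left (275,295). The pivot comes out at about (0.572, -0.032) with yaw -0.232. Now I'll press the tail.

Emit:
{"name": "send_rows", "arguments": {"commands": [{"linear":[0.018,-0.003,-0.02],"roll":0},{"linear":[0.036,-0.005,-0.06],"roll":0},{"linear":[0.036,-0.005,-0.1],"roll":0},{"linear":[0.036,-0.005,-0.13],"roll":0},{"linear":[0.036,-0.005,-0.14],"roll":0},{"linear":[0.036,-0.005,-0.148],"roll":0},{"linear":[0.036,-0.005,-0.154],"roll":0},{"linear":[0.036,-0.005,-0.16],"roll":0}]}}

```text
time: 3.15
position: [0.5952, -0.0355, 0.2453]
tcp_rot: [-3.141, -0.002, -0.23]
force: [-0.1, 0.0, -0.0]
grip_width: 0.0005
gripper_force: 0.0
```

Emit:
{"name": "send_rows", "arguments": {"commands": [{"linear":[0,0,-0.004],"roll":0},{"linear":[0,0,-0.008],"roll":0},{"linear":[0,0,-0.012],"roll":0},{"linear":[0,0,-0.016],"roll":0},{"linear":[0,0,-0.018],"roll":0},{"linear":[0,0,-0.018],"roll":0}]}}

```text
time: 3.9
position: [0.5947, -0.0355, 0.2264]
tcp_rot: [3.142, 0.001, -0.23]
force: [1.8, 0.1, 0.7]
grip_width: 0.0004
gripper_force: 0.4
```

```bash
python3 - <<'E'
from station import ctrl
import cv2
c=ctrl.camera("scene")
cv2.imwrite(f"pics/s2.png",cv2.resize(c["img"][120:300,130:370,::-1],(800,600)))
s=ctrl.sense();print({k:s[k] for k in("time","position","tcp_rot","force","grip_width")})
E
```

```text
{'time': 3.95, 'position': array([ 0.59473159, -0.03543358,  0.2264834 ]), 'tcp_rot': array([-3.14158445e+00,  5.46259188e-04, -2.30243466e-01]), 'force': array([ 0.80054432, -0.78640805, -1.03425937]), 'grip_width': 0.0005314952366268996}
```

View pics/s2.png

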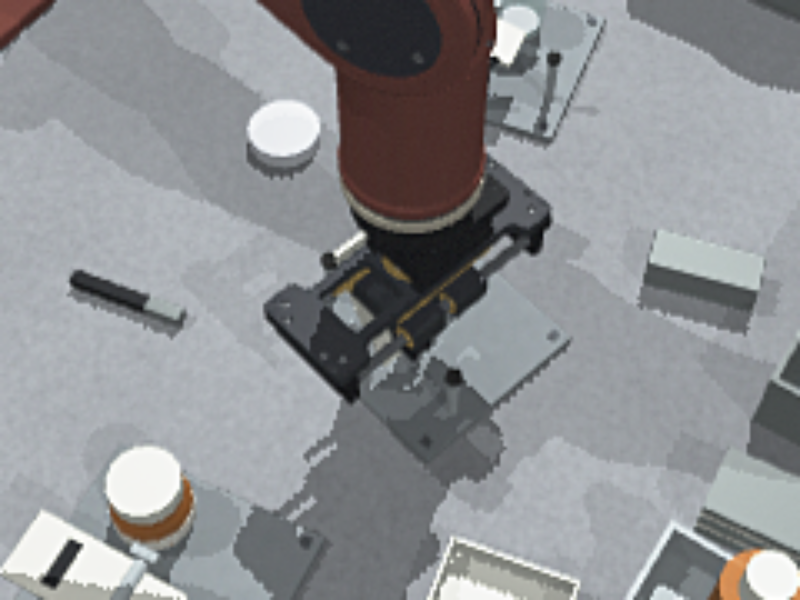

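The flag is raised: its white edge shows at (345,248) and the near post is bare at (328,260). I'll lift, go behind the flag and come down.

Emit:
{"name": "send_rows", "arguments": {"commands": [{"linear":[0,0,0.03],"roll":0},{"linear":[0,0,0.08],"roll":0},{"linear":[0,0,0.125],"roll":0},{"linear":[-0.03,0.006,0.13],"roll":0},{"linear":[-0.065,0.013,0.13],"roll":0},{"linear":[-0.093,0.02,0.13],"roll":0},{"linear":[-0.093,0.02,0.13],"roll":0},{"linear":[-0.093,0.02,0.12],"roll":0}]}}

```text
time: 4.95
position: [0.5024, -0.0156, 0.3472]
tcp_rot: [-3.142, -0.002, -0.23]
force: [0.0, -0.4, -0.8]
grip_width: 0.0004
gripper_force: 0.0
```

```bash
python3 - <<'E'
from station import ctrl
import cv2
c=ctrl.camera("scene")
cv2.imwrite(f"pics/s3.png",cv2.resize(c["img"][120:300,130:370,::-1],(800,600)))
s=ctrl.sense();print({k:s[k] for k in("time","position","tcp_rot","force","grip_width")})
E
```

```text
{'time': 5.0, 'position': array([ 0.50205982, -0.01573599,  0.34510837]), 'tcp_rot': array([ 3.14157893e+00,  8.93162661e-04, -2.30528317e-01]), 'force': array([-1.11530403,  0.69450829, -1.83778861]), 'grip_width': 0.0006022942514009858}
```

View pics/s3.png

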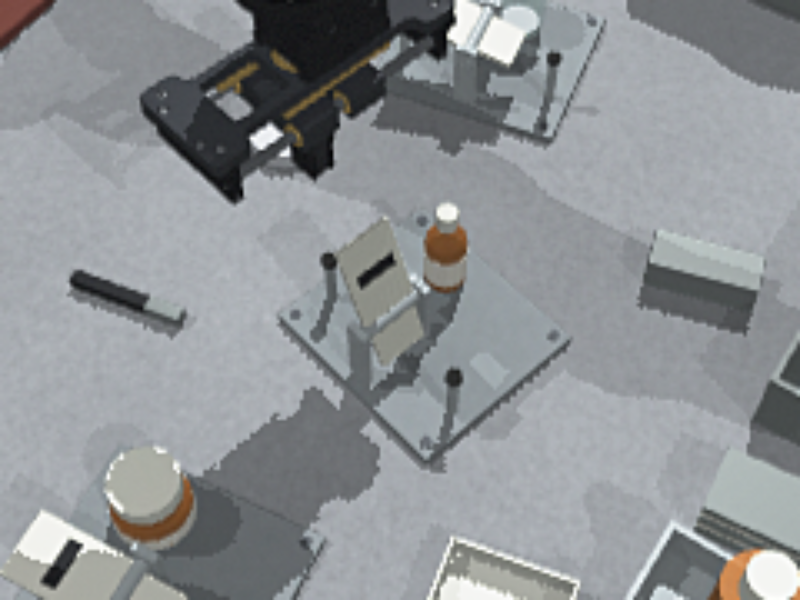

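The flag stands at about 60°, bar face visible at (375,270), bottle upright and the gripper behind. Lowering, then pushing along +x of the tag.

Emit:
{"name": "send_rows", "arguments": {"commands": [{"linear":[0,0,-0.03],"roll":0},{"linear":[0,0,-0.058],"roll":0},{"linear":[0.012,-0.003,-0.058],"roll":0},{"linear":[0.024,-0.006,-0.058],"roll":0},{"linear":[0.034,-0.008,-0.058],"roll":0},{"linear":[0.044,-0.0105,-0.058],"roll":0},{"linear":[0.052,-0.0125,-0.058],"roll":0},{"linear":[0.06,-0.0145,-0.058],"roll":0}]}}

```text
time: 6.0
position: [0.5624, -0.0301, 0.2889]
tcp_rot: [-3.142, -0.0, -0.23]
force: [-0.8, -0.1, 1.2]
grip_width: 0.0002
gripper_force: 0.4
```

```bash
python3 - <<'E'
from station import ctrl
s=ctrl.sense();print({k:s[k] for k in("time","position","tcp_rot","force")})
p=s["position"]; 
from math import *
x,y=p[0]-.572,p[1]+.032; print("rel",x*cos(.231)-y*sin(.231), x*sin(.231)+y*cos(.231),p[2]-.182-.062)
E
```

```text
{'time': 6.0, 'position': array([ 0.56235503, -0.03005137,  0.28886039]), 'tcp_rot': array([-3.14154061e+00, -4.69362402e-05, -2.30241411e-01]), 'force': array([-0.79200843, -0.14945276,  1.21344103])}
rel -0.009834924284707853 -0.0003113600256279146 0.04486039291636712
```

Emit:
{"name": "send_rows", "arguments": {"commands": [{"linear":[0.013,-0.003,0],"roll":0},{"linear":[0.0215,-0.005,-0.0015],"roll":0},{"linear":[0.0295,-0.007,-0.005],"roll":0},{"linear":[0.04,-0.0095,-0.0125],"roll":0},{"linear":[0.0485,-0.0115,-0.0235],"roll":0},{"linear":[0.0525,-0.0125,-0.0325],"roll":0},{"linear":[0.054,-0.0125,-0.039],"roll":0},{"linear":[0.054,-0.0125,-0.041],"roll":0}]}}

```text
time: 7.0
position: [0.6158, -0.0424, 0.2475]
tcp_rot: [3.141, 0.0, -0.23]
force: [-2.6, -1.5, 7.0]
grip_width: 0.0006
gripper_force: 3.4
```

Emit:
{"name": "send_rows", "arguments": {"commands": [{"linear":[0,0,-0.0015],"roll":0},{"linear":[0,0,-0.003],"roll":0},{"linear":[0,0,-0.004],"roll":0}]}}

```text
time: 7.38
position: [0.6158, -0.0422, 0.2466]
tcp_rot: [3.141, -0.001, -0.23]
force: [-12.5, -0.4, 28.1]
grip_width: 0.0005
gripper_force: 14.3
```

It is pressed firmly against the stop (tip at 64.6 mm). Lifting away to look.

Emit:
{"name": "send_rows", "arguments": {"commands": [{"linear":[0,0,0.01],"roll":0},{"linear":[0,0,0.04],"roll":0},{"linear":[0,0,0.09],"roll":0},{"linear":[-0.02,0,0.14],"roll":0},{"linear":[-0.06,-0.02,0.16],"roll":0},{"linear":[-0.1,-0.06,0.16],"roll":0},{"linear":[-0.14,-0.1,0.16],"roll":0},{"linear":[-0.14,-0.1,0.16],"roll":0}]}}

```text
time: 8.38
position: [0.4732, -0.1458, 0.4042]
tcp_rot: [3.139, -0.0, -0.237]
force: [-0.2, -0.4, -0.7]
grip_width: 0.0006
gripper_force: 0.0
```

```bash
python3 - <<'E'
from station import ctrl
import cv2
c=ctrl.camera("scene")
cv2.imwrite(f"pics/s4.png",cv2.resize(c["img"][70:370,100:500,::-1],(800,600)))
s=ctrl.sense();print({k:s[k] for k in("time","position","dq","force")})
E
```

```text
{'time': 8.425, 'position': array([ 0.47462773, -0.14380411,  0.4043252 ]), 'dq': array([-0.03612883,  0.02963856, -0.0430571 , -0.0256029 , -0.0056838 ,
       -0.00467525, -0.018414  ]), 'force': array([0.34285196, 0.95022523, 0.33288483])}
```

View pics/s4.png

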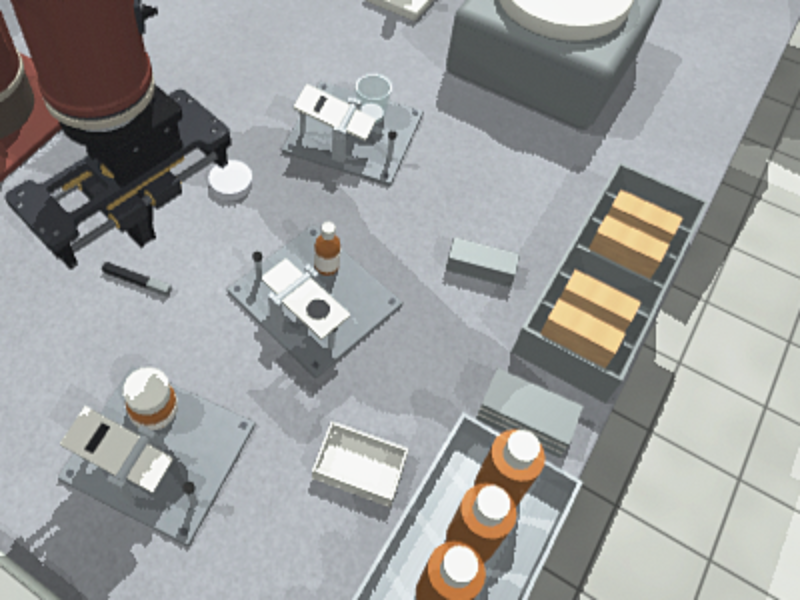

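The bottle's tag lies flat on its far rest with the disc up at (318,309). The other two tags still show their bars at (98,438) and (320,104), the bottle stands at (327,250), and the hand is clear of everything. Handing in.

```bash
python3 -c "
from station import ctrl
print(ctrl.sign_off())"
```

```text
the job is handed in; nothing more can be done
None
```

The bottle station's tag is flipped onto its far rest with the disc face up; in the last picture the other two tags and everything else looked undisturbed and the hand was clear, and I handed the job in at about 8.4 s.

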